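# Unclamp the glued fids

### The job

The glued fids (splicing spikes) have set: free the gluing jig of every wedge and every fid. Work each tight wedge loose with small alternating side pulls as you draw it up, never hauling it so that the jig rises a centimetre off the table, and put it in the wedge box; draw the fids up out of their sockets and put them in the caddy, point down. Leave the jig standing on the table, both boxes upright, and the mug and offcut where they are.

Things in the scene. Friction and masses are not known exactly. Their poses are not given: they have to be found in the camera images.
- jig (a joint): how far the jig is lifted off the table (m): 0 standing on the table. It is held sideways by two dowels in the table and can only rise straight up against its own weight (about 1.3 kg, so about 13 N lifts it).
- jig_top (a point): centre of the upper face of the jig's base, 60 mm above the table. Wooden block, 130 mm (x) by 250 mm (y), with three clamps at y = -90, 0, +90 mm. Each, in this frame (mm): fixed fence block, face at x = -50, 40 tall; wedge between fence and sprung jaw, middle at x = -40, free to slide 7 along y either way between cheeks; fid's socket at x = +25, an 11 square hole through the base.
- jaw0 (a joint): shift along the jig's x of the sprung jaw of clamp 0 (y = -90 mm): 0.005 m with the wedge home, when its toe overlaps the fid's collar and locks the fid down; 0 when open and the fid is free. The spring squeezes the wedge with about 18 N.
- jaw1 (a joint): the same for clamp 1 (y = 0). Pulled straight up, a wedge holds with 15 to 22 N, so the jig comes up with it. While it is being slid sideways along y its hold upwards is much less: it can be walked up 2 to 3 mm with each side pull of 8 to 10 mm.
- jaw2 (a joint): the same for clamp 2 (y = +90 mm). After about 28 mm of rise the jaw is at its stop and the wedge is loose; it leaves the clamp after 40 mm. A clamp may be without wedge (its fid is then unlocked) or without fid.
- wedge0_mid (a point): pale wooden wedge, 80 mm tall, at the start point down in clamp 0 (jig y = -90, give or take 2 mm), on the jig's base, axes parallel to the jig's. This point is half-way up. Its upper 35 mm is a head 20 mm thick (x), 30 mm wide (y), middle 22.5 mm above this point; below, it tapers 10 degrees on its +x side to 10 mm. 40 g. Take it by the head's y faces. May be absent.
- wedge1_mid (a point): pale wooden wedge, 80 mm tall, at the start point down in clamp 1 (jig y = 0, give or take 2 mm), on the jig's base, axes parallel to the jig's. This point is half-way up. Its upper 35 mm is a head 20 mm thick (x), 30 mm wide (y), middle 22.5 mm above this point; below, it tapers 10 degrees on its +x side to 10 mm. 40 g. Take it by the head's y faces. May be absent.
- wedge2_mid (a point): pale wooden wedge, 80 mm tall, at the start point down in clamp 2 (jig y = 90, give or take 2 mm), on the jig's base, axes parallel to the jig's. This point is half-way up. Its upper 35 mm is a head 20 mm thick (x), 30 mm wide (y), middle 22.5 mm above this point; below, it tapers 10 degrees on its +x side to 10 mm. 40 g. Take it by the head's y faces. May be absent.
- fid0_mid (a point): fid, 146 mm long, at the start point down in the jig's socket at y = -90 mm. Point half-way along; z towards the handle end. From the tip: 50 mm steel spike up to 9 mm thick, 6 mm collar 36 mm across resting on the jig's base, 90 mm round dark handle 24 mm thick (17 mm below to 73 mm above this point). 80 g. Clears the socket when drawn up 55 mm. May be absent.
- fid1_mid (a point): fid, 146 mm long, at the start point down in the jig's socket at y = 0 mm. Point half-way along; z towards the handle end. From the tip: 50 mm steel spike up to 9 mm thick, 6 mm collar 36 mm across resting on the jig's base, 90 mm round dark handle 24 mm thick (17 mm below to 73 mm above this point). 80 g. Clears the socket when drawn up 55 mm. May be absent.
- fid2_mid (a point): fid, 146 mm long, at the start point down in the jig's socket at y = 90 mm. Point half-way along; z towards the handle end. From the tip: 50 mm steel spike up to 9 mm thick, 6 mm collar 36 mm across resting on the jig's base, 90 mm round dark handle 24 mm thick (17 mm below to 73 mm above this point). 80 g. Clears the socket when drawn up 55 mm. May be absent.
- wedge_box: open low brown box without partitions, for the wedges, 200 mm (x) by 130 mm (y), 45 mm high, walls and floor 6 mm; origin at the centre of its underside. Loose, 0.8 kg.
- caddy: plywood caddy for the fids, 190 mm (x) by 85 mm (y), 90 mm high, walls and floor 6 mm, split along x by two partitions into three open-topped compartments centred at x = -61, 0, +61 mm, each about 55 by 73 mm; origin at the centre of its underside. Loose, 0.9 kg.
- mug: white mug, 80 mm across, 95 mm high; a bystander, not to be disturbed.
- offcut: plank offcut, 70 x 150 x 35 mm; a bystander, not to be disturbed.

How it is judged:
By the outcome, as a careful person would: the job done as asked, in the order asked, and still so for the second after the job is handed in, with the robot touching nothing.
Of wedge0, wedge1, wedge2 only 2 to 3 are there at a start; the rules pass over those that are not, and their reading is None.
Of fid0, fid1, fid2 only 2 to 3 are there at a start; the rules pass over those that are not, and their reading is None.
At some moment in a run one of wedge_box, caddy may be knocked a few centimetres aside while the robot is not near it.
It also fails if it takes over 210 s, if anything falls off the work surface, if the arm or the gripper's body presses on something with over 40 N, if the wrist force passes 120 N, or if a joint passes its speed limit or range.

### The arm

A 6-joint arm with a two-finger parallel gripper is mounted at the origin on the work surface. World frame = base frame: x ahead of the robot, y to its left, z up, the work surface at z = 0. Lengths are in m, angles in rad, forces in N, time in s.
With the tool pointing down it reaches from about 0.3 to 0.75 m from the base axis. Payload 8.5 kg.
Tool frame: the origin (TCP) lies at the very end of the fingers, on their centre line; the grasp point (between the pads) lies 19 mm behind it; z points along the fingers, y is the line along which they close (so a half turn about z gives the same grasp; the last joint's range is limited). The gripper opens to 88 mm and grips with 3 to 60 N. Pads are 18 mm wide; open, the fingers measure 123 mm over their backs; the gripper's body (75 mm by 187 mm) begins 45 mm behind the grasp point.
Start: joints at [0.959, 0.381, 1.297, -0, 1.464, -0.215], TCP at [0.213, 0.507, 0.199] pointing down, gripper open.
Joint ranges: [-3.11, 3.11], [-0.89, 2.33], [0.22, 2.48], [-1.42, 4.56], [0.17, 2.85], [-2.88, 2.88]. Speed limits (rad/s): [2.39, 2.39, 3.14, 3.14, 3.14, 3.14].

### API

Orientations are given as a unit quaternion [w, x, y, z].
In Python, from workcell import sensors, vision, order gives the robot as it stands.
- The arm moves only by the tool step_arm, never from a script. Its argument "series" is one flat list of numbers, 6 for each row, row after row: the shift along the world's x, y, z each as a share of 80 cm, from -1 to 1, then the turn, a rotation vector about the world's x, y, z each as a share of 60 degrees, from -1 to 1. A call has exactly 8 rows; each row is the pose to reach, as a shift and turn from the pose commanded when the call began; what a row does not reach only later rows make up. A row lasts 1/12 s, in which the tool goes at most 41.7 mm and 7.16 degrees, less where a joint would pass 70% of its speed; a pose out of reach is approached as far as the arm can. A call with a number of a shift or a turn outside -1 to 1 is refused whole. A call with a gripper value outside its range is refused whole. "jaw" is the gripper's target within -1 to 1 (fully open at 1, half-way at 0, shut at -1), set as the call begins (left out, the last holds). The fingers move at their own pace and stop on an object; "newtons" is the grip in N (left out, the last holds). Time passes only in rows, so rows that repeat a pose let the fingers close, or fill a call up. It gives the time, the measured TCP pose, the force, the opening and the grip force at its end, in the units of the state.
- sensors.state(): the state, without advancing time (a new reading comes with each control period).
- vision.camera(name): name is "side" or "top"; returns the picture (420x560x3 uint8, red, green, blue); there is no depth.
- vision.get_calibration(name): a dict with "fx", "fy", "cx", "cy" (pixels), "position" and "attitude" of the camera in the world. Camera axes: x right, y up, looking along -z (the intrinsics and any distortion apply to the point x, -y, -z); pixel columns grow to the right and rows downward; lengths in m; the calibration is good to about 2 mm. A picture is of the moment at which its call begins. get_calibration takes no time and is no camera call.
- order.sign_off(): hands the job in; it is judged then, once.
The state is a dict: "time_s": time; "joint_positions": joint angles; "dq": joint speeds; "effort": joint torques, N m; "eef_pos": TCP position; "orientation": TCP orientation; "wrist_force": force on the tool from outside, world axes, zero at the start; "ft_torque": the same for the moment, N m; "opening": finger opening in m; "grip_force": force on a finger pad.
Only numpy, scipy, OpenCV 4.12 (cv2) and the standard library are available. Lean on these libraries where they do the work, as an engineer would, in place of code of your own. Each camera call takes 0.05 s, during which the arm holds its last target. There are 200 camera calls.

## Working session

There is one attempt and no reset: what is moved stays moved. The work goes in short steps, Python scripts to look and compute and a tool call to move; the robot and the scene stay as the last step left them, time stands still between calls to the robot, and variables do not carry over. Pictures are saved under pics/ and viewed, at most 14 in all, crops included, and the job is handed in when it is done.

Besides the shell and the picture viewer there is one more tool, called after ">>>" as a command line: name --argument value ..., lists and objects as JSON in quotes. step_arm: Moves the arm, as the interface text tells. Its arguments: {"type":"object","properties":{"series":{"type":"array","items":{"type":"number","minimum":-1,"maximum":1}},"jaw":{"type":"number"},"newtons":{"type":"number"}},"required":["series"]}

```bash
mkdir -p pics; ls; python3 - <<'E'
from workcell import sensors, vision
import cv2
print(sensors.state())
for n in("top","side"):
    print(n,vision.get_calibration(n))
    cv2.imwrite(f"pics/{n}0.png",cv2.resize(vision.camera(n)[:,:,::-1],(800,600),interpolation=cv2.INTER_CUBIC))
E
```

```text
pics
{'time_s': 0.0, 'joint_positions': array([ 9.58677117e-01,  3.81152862e-01,  1.29825544e+00,  1.17334128e-05,
        1.46359898e+00, -2.15291694e-01]), 'dq': array([0.00113354, 0.00058837, 0.00020293, 0.00152227, 0.00096166,
       0.00019968]), 'effort': array([-1.34512793e-03, -4.37954593e+01, -2.24543238e+01,  7.11907167e-02,
        3.54416168e-02, -1.05085362e-04]), 'eef_pos': array([0.21236714, 0.50697853, 0.19856277]), 'orientation': array([-2.89684122e-04,  1.97115029e-01,  9.80380113e-01, -6.45298207e-04]), 'wrist_force': array([-0.13732032, -0.72145864, -0.2939921 ]), 'ft_torque': array([ 0.01780718, -0.00279028, -0.00964308]), 'grip_force': 0.0, 'opening': 0.08816304764754468}
top {'fx': 476.37218771794176, 'fy': 476.37218771794176, 'cx': 272.80931362403584, 'cy': 210.71584438152198, 'position': array([0.53760655, 0.00188636, 1.09513316]), 'attitude': array([ 0.70961419,  0.02246143, -0.01962133, -0.70395894])}
side {'fx': 389.20541593872986, 'fy': 389.20541593872986, 'cx': 276.8099330793795, 'cy': 206.26590428073993, 'position': array([ 0.21330446, -0.59460947,  0.68218324]), 'attitude': array([ 0.87086684,  0.40444543, -0.11310275, -0.25538717])}
```

View pics/top0.png

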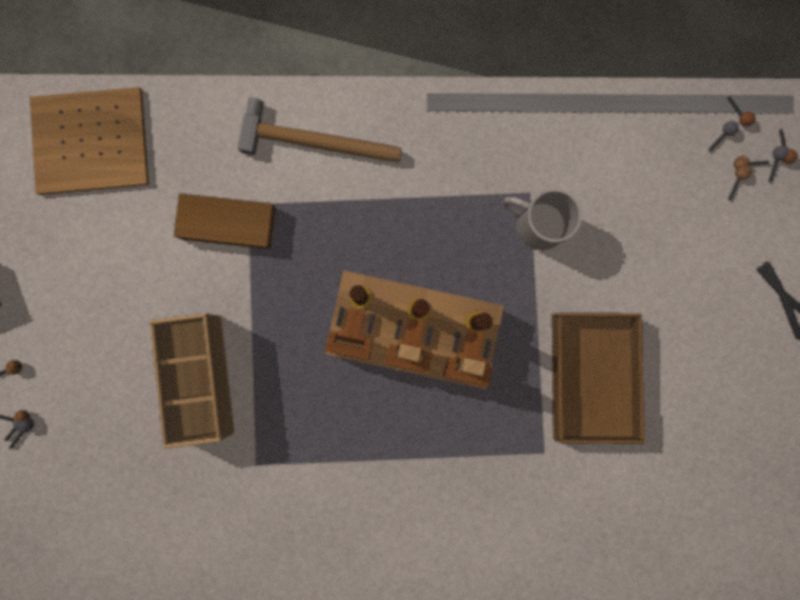

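View pics/side0.png

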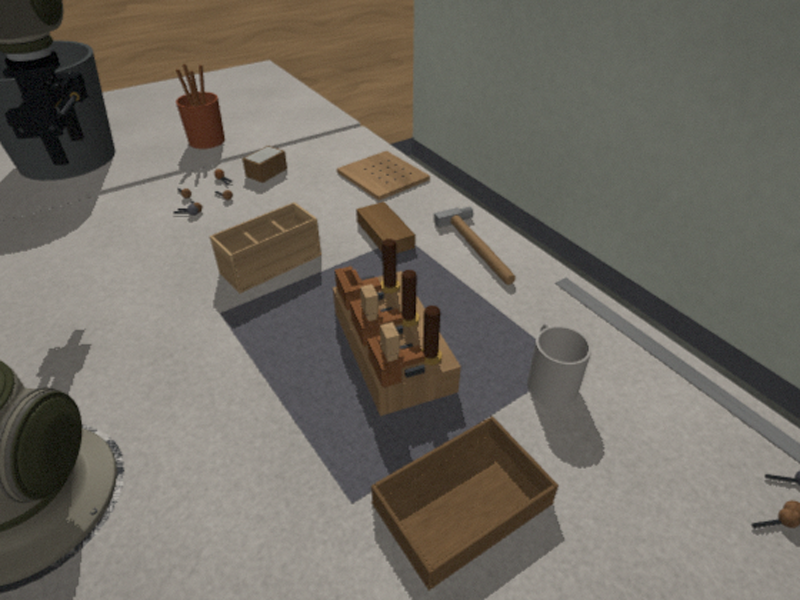

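The top view shows the jig at (415,330), wedge heads at (409,352) and (473,367), clamp 2 (left) without a wedge, and three fids at (358,294), (420,308) and (482,321). The caddy is at (187,380), the wedge box at (598,378), the mug at (550,220) and the offcut at (224,222).

```bash
cat > h.py <<'E'
import numpy as np, cv2
from workcell import sensors, vision
from scipy.spatial.transform import Rotation as R
def cam(n):
    c=vision.get_calibration(n); q=c["attitude"]
    return c,R.from_quat([q[1],q[2],q[3],q[0]]).as_matrix()
def pix2w(n,u,v,z):   # native pixels
    c,M=cam(n); d=M@np.array([(u-c["cx"])/c["fx"],-(v-c["cy"])/c["fy"],-1])
    p=c["position"]; return p+d*(z-p[2])/d[2]
def w2pix(n,P):
    c,M=cam(n); r=M.T@(np.array(P)-c["position"])
    return np.array([c["cx"]+c["fx"]*r[0]/-r[2],c["cy"]-c["fy"]*r[1]/-r[2]])
def crop(n,u,v,w,h,s,f,im=None):  # native corner u,v, size, scale
    im=vision.camera(n) if im is None else im
    cv2.imwrite(f,cv2.resize(im[v:v+h,u:u+w,::-1],None,fx=s,fy=s,interpolation=cv2.INTER_CUBIC))
E
python3 - <<'E'
from h import *
im=vision.camera("top")
crop("top",220,180,140,100,5.7,"pics/jig.png",im)
E
```

```text
(no output)
```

View pics/jig.png

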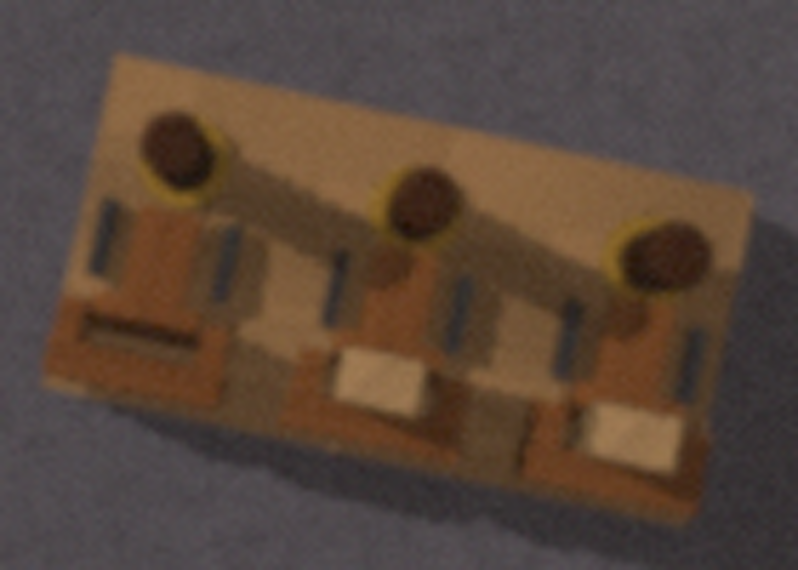

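The crop shows wedge1's head centred at (380,382), wedge0's at (636,438), and handle tops at about (172,148), (430,200) and (682,253). The jig's far corners are at (117,55) and (752,193).

```bash
python3 - <<'E'
from h import *
np.set_printoptions(precision=4,suppress=True)
P={}
for k,(X,Y,z) in dict(w1=(380,382,.14),w0=(636,438,.14),f2=(172,148,.156),f1=(430,200,.156),f0=(682,253,.156),TL=(117,55,.06),TR=(752,193,.06)).items():
    P[k]=pix2w("top",220+X/5.7,180+Y/5.7,z); print(k,P[k])
# jig fit
L=dict(w1=(-40,0),w0=(-40,-90),f2=(25,90),f1=(25,0),f0=(25,-90),TL=(65,125),TR=(65,-125))
A=np.array([L[k] for k in L])/1e3;B=np.array([P[k][:2] for k in L])
a=A-A.mean(0);b=B-B.mean(0)
th=np.arctan2((a[:,0]*b[:,1]-a[:,1]*b[:,0]).sum(),(a*b).sum())
M=np.array([[np.cos(th),-np.sin(th)],[np.sin(th),np.cos(th)]])
t=B.mean(0)-M@A.mean(0);print("jig",t,np.degrees(th));print((B-(A@M.T+t))*1e3)
for k in L: print(k,M@(np.array(L[k])/1e3)+t)
# boxes: top 800px picture corners
s=1.42857
for n,c,z in(("caddy",[(151,320),(207,313),(219,440),(166,446)],.09),("box",[(553,313),(641,313),(643,443),(553,442)],.045)):
    Q=np.array([pix2w("top",u/s,v/s,z)[:2] for u,v in c]);print(n,Q,Q.mean(0),[np.linalg.norm(Q[i]-Q[i-1]) for i in range(4)])
o=R.from_quat([.1971,.98038,-.000645,-.00029]).as_matrix();print(o)
E
```

```text
w1 [ 0.522  -0.0223  0.14  ]
w0 [ 0.5032 -0.1121  0.14  ]
f2 [0.6026 0.0507 0.156 ]
f1 [ 0.5853 -0.0388  0.156 ]
f0 [ 0.5676 -0.126   0.156 ]
TL [0.6448 0.0771 0.06  ]
TR [ 0.5938 -0.1658  0.06  ]
jig [ 0.5593 -0.032 ] -11.658469869183312
[[ 1.9057  1.5616]
 [ 1.2688 -0.0588]
 [ 0.6454 -0.4103]
 [ 1.4882 -1.8056]
 [ 2.0206 -0.8595]
 [-3.4206 -0.1562]
 [-3.908   1.7288]]
w1 [ 0.5201 -0.0239]
w0 [ 0.5019 -0.112 ]
f2 [0.602  0.0511]
f1 [ 0.5838 -0.037 ]
f0 [ 0.5656 -0.1252]
TL [0.6482 0.0773]
TR [ 0.5977 -0.1675]
caddy [[0.5666 0.359 ]
 [0.5776 0.2764]
 [0.3918 0.2543]
 [0.3825 0.3317]] [0.4796 0.3054] [np.float64(0.18614419416122815), np.float64(0.08339429168683643), np.float64(0.18709552898825274), np.float64(0.07796520486834653)]
box [[ 0.5836 -0.2457]
 [ 0.5847 -0.3813]
 [ 0.3864 -0.3816]
 [ 0.3867 -0.2445]] [ 0.4854 -0.3132] [np.float64(0.1969691330900668), np.float64(0.13558163596127026), np.float64(0.19836528293723452), np.float64(0.13709148134888238)]
[[-0.9223  0.3865 -0.0008]
 [ 0.3865  0.9223 -0.0012]
 [ 0.0003 -0.0014 -1.    ]]
```

>>> step_arm --series '[0.15,-0.3,0.05,0,0,0.1,0.3638,-0.774,0.05,0,0,0.183,0.3638,-0.774,0.05,0,0,0.183,0.3638,-0.774,0.05,0,0,0.183,0.3638,-0.774,0.05,0,0,0.183,0.3638,-0.774,0.05,0,0,0.183,0.3638,-0.774,0.05,0,0,0.183,0.3638,-0.774,0.05,0,0,0.183]' --jaw 0.25 --newtons 30

```text
time_s: 0.82
eef_pos: [0.3546, 0.2047, 0.2208]
orientation: [0.0, 0.102, 0.995, 0.0]
wrist_force: [1.0, 0.5, 0.2]
opening: 0.0551
grip_force: 0.0
```

```bash
python3 - <<'E'
from h import *
s=1.42857
for n,(u,v),z in(("w1",(370,290),.14),("w0",(390,328),.14),("f2",(389,243),.156),("f1",(408,274),.156),("f0",(432,311),.156)): print(n,pix2w("side",u/s,v/s,z))
E
```

```text
w1 [ 0.52478364 -0.02251703  0.14      ]
w0 [ 0.50606997 -0.10991806  0.14      ]
f2 [0.60281391 0.04748293 0.156     ]
f1 [ 0.58364126 -0.03820349  0.156     ]
f0 [ 0.56552891 -0.1271586   0.156     ]
```

>>> step_arm --series '[0.1875,-0.395,0.025,0,0,0,0.1875,-0.395,0.025,0,0,0,0.1875,-0.395,0.025,0,0,0,0.1875,-0.395,0.025,0,0,0,0.1875,-0.395,0.025,0,0,0,0.1875,-0.395,0.025,0,0,0,0.1875,-0.395,0.025,0,0,0,0.1875,-0.395,0.025,0,0,0]'

```text
time_s: 1.48
eef_pos: [0.4975, -0.0962, 0.2396]
orientation: [-0.0, 0.103, 0.995, 0.0]
wrist_force: [0.6, 0.6, -0.2]
opening: 0.0554
grip_force: 0.0
```

>>> step_arm --series '[0.009,-0.0185,-0.02,0,0,0,0.009,-0.0185,-0.06,0,0,0,0.009,-0.0185,-0.1,0,0,0,0.009,-0.0185,-0.1,0,0,0,0.009,-0.0185,-0.1,0,0,0,0.009,-0.0185,-0.1,0,0,0,0.009,-0.0185,-0.1,0,0,0,0.009,-0.0185,-0.1,0,0,0]'

```text
time_s: 2.15
eef_pos: [0.5051, -0.1089, 0.1614]
orientation: [0.001, 0.102, 0.995, -0.001]
wrist_force: [-0.3, -0.0, -0.1]
opening: 0.0554
grip_force: 0.0
```

```bash
python3 - <<'E'
from h import *
print(sensors.state()["eef_pos"])
crop("side",215,140,120,110,5.4,"pics/s1.png")
E
```

```text
[ 0.50505978 -0.10892689  0.16137086]
```

View pics/s1.png

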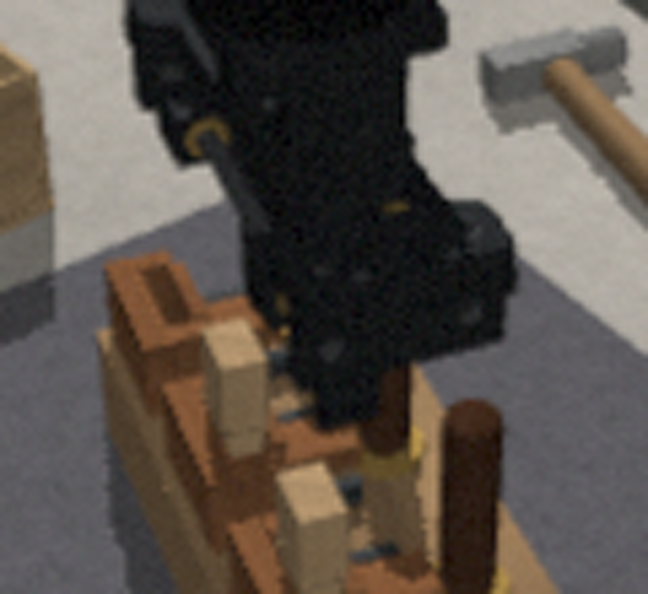

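```bash
python3 - <<'E'
from h import *
s=sensors.state();p=s["eef_pos"]
y=np.array([.202,.979,0])
for q in (p,p+y*.03,p-y*.03,[.505,-.11,.14]): print((w2pix("side",q)-[215,140])*5.4, (w2pix("top",q)-[220,180])*5.7)
print(s["orientation"],s["joint_positions"])
im=vision.camera("top"); crop("top",180,130,220,160,3.6,"pics/t1.png",im)
E
```

```text
[308.04820983 441.78973363] [633.94384675 435.26388828]
[280.46646949 391.4672969 ] [548.20987731 416.80093098]
[337.21172986 494.99810166] [719.7673392  453.74612451]
[310.87996927 485.05480041] [629.99889539 432.79435303]
[ 1.21882616e-03  1.02209169e-01  9.94762085e-01 -4.40589535e-04] [-4.41901032e-01  3.53342245e-01  1.45699044e+00 -1.96454912e-05
  1.32866800e+00 -1.80791656e+00]
```

View pics/t1.png

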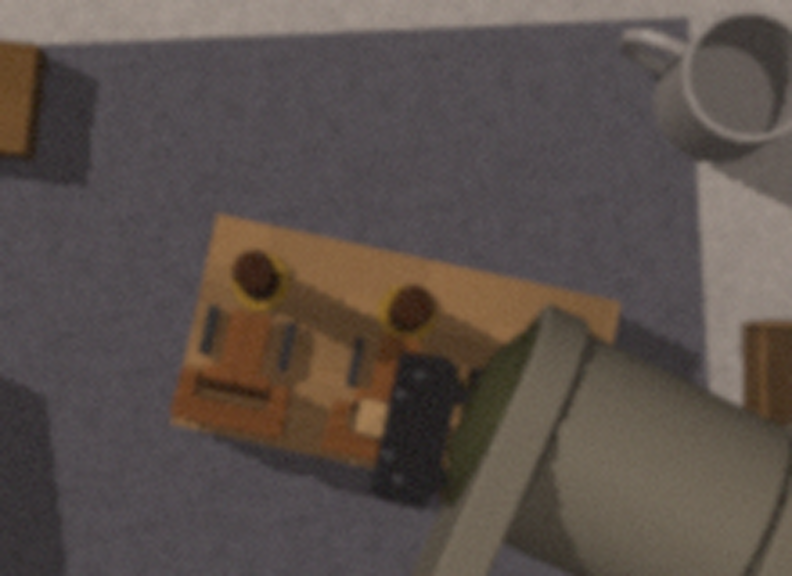

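```bash
python3 - <<'E'
from h import *
s=sensors.state();p=s["eef_pos"];print(p)
y=np.array([.202,.979,0]);z=np.array([0,0,1]);x=np.array([.979,-.202,0])
for h in(.064,.1,.15):
  for a in(-1,1):
    for b in(-1,1):
      q=p+z*h+y*.0935*a+x*.0375*b; print(h,a,b,(w2pix("side",q)-[140,60])*3.3, (w2pix("top",q)-[180,130])*3.6)
for b in (-.0275,-.045,.0275,.045):print((w2pix("side",p+y*b)-[140,60])*3.3)
crop("side",140,60,240,180,3.3,"pics/s2.png")
E
```

```text
[ 0.50474881 -0.10886277  0.16075807]
0.064 -1 -1 [427.70490955 576.16806678] [726.24888752 572.08961343]
0.064 -1 1 [562.59295876 539.4702572 ] [755.44580989 425.96147224]
0.064 1 -1 [323.23098792 375.87299748] [362.86164561 493.5609378 ]
0.064 1 1 [438.29036664 350.20870615] [393.75390568 348.32915145]
0.1 -1 -1 [426.11670364 523.49933505] [743.0105702  579.88208313]
0.1 -1 1 [565.90676319 487.09429125] [773.3831654  427.39519781]
0.1 1 -1 [318.72428705 326.31829692] [363.82561229 497.92428899]
0.1 1 1 [437.32987176 301.14671708] [396.04380074 346.41312208]
0.15 -1 -1 [423.70463952 443.50948153] [768.86315423 591.90089303]
0.15 -1 1 [570.92568208 407.76832924] [801.03390169 429.60530998]
0.15 1 -1 [311.9870637  252.23725722] [365.31182413 504.65155913]
0.15 1 1 [435.89669254 227.94005555] [399.57236446 343.4606585 ]
[451.83411777 564.15773261]
[462.65227498 583.90941726]
[420.06709561 506.1578171 ]
[410.61285733 488.89636216]
```

View pics/s2.png

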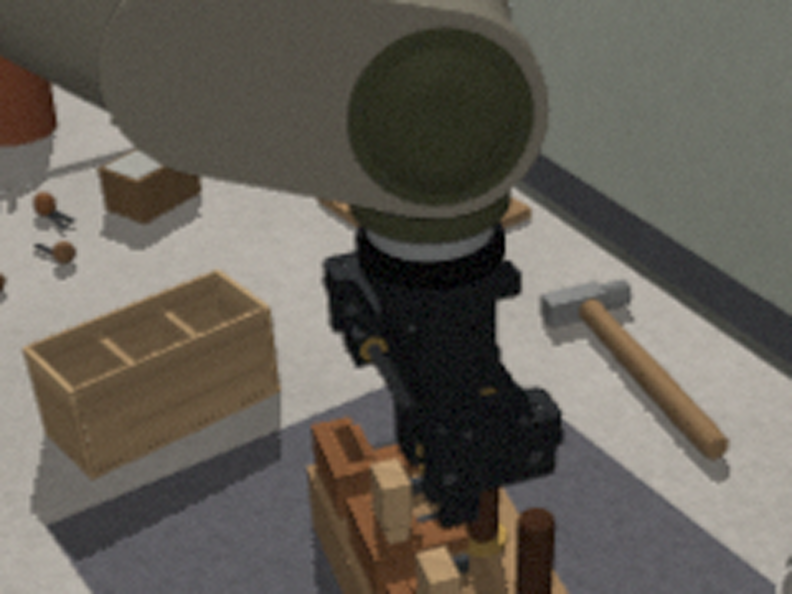

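The side view shows the finger tip at about (450,520), roughly 50 px above the predicted (455,570). I'll test that against the first side picture.

```bash
python3 - <<'E'
from h import *
p=np.array([.2124,.507,.1986]);y=np.array([.3865,.922,0])
for h in(0,.03):
  for b in (0,-.044,-.061,.044,.061):print(h,b,(w2pix("side",p+y*b+[0,0,h])-[0,10])*5.5)
im=cv2.imread("pics/side0.png"); im=cv2.resize(im,(560,420),interpolation=cv2.INTER_AREA)
cv2.imwrite("pics/g0.png",cv2.resize(im[10:120,0:110],None,fx=5.5,fy=5.5,interpolation=cv2.INTER_CUBIC))
E
```

```text
0 0 [296.72467805 602.04377037]
0 -0.044 [271.80479514 646.56768514]
0 -0.061 [261.72545775 664.5762593 ]
0 0.044 [320.08559998 560.30522363]
0 0.061 [328.7246828 544.8699269]
0.03 0 [272.44389349 544.14926534]
0.03 -0.044 [246.20008496 587.59186048]
0.03 -0.061 [235.5756456  605.17898842]
0.03 0.044 [297.01522528 503.4751986 ]
0.03 0.061 [306.09441693 488.44599098]
```

View pics/g0.png

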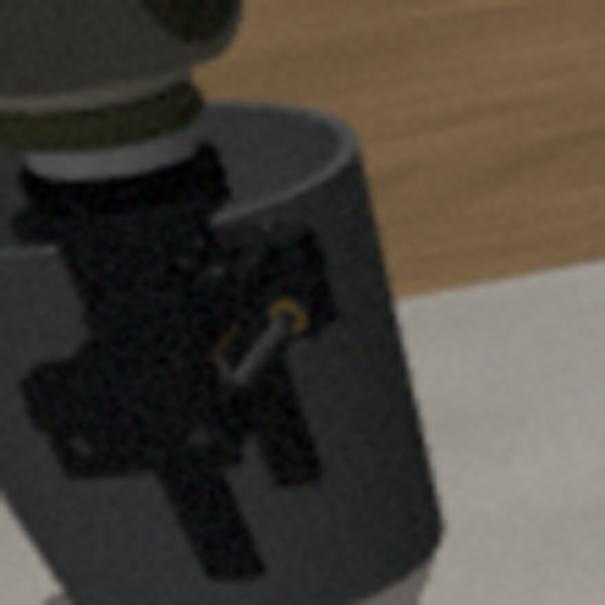

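The rendered fingertips sit about 30 mm higher than the reading implies. I'll go down carefully and check against the wedge head itself.

>>> step_arm --series '[0,-0.0015,-0.015,0,0,0,0,-0.0015,-0.03,0,0,0,0,-0.0015,-0.045,0,0,0,0,-0.0015,-0.06,0,0,0,0,-0.0015,-0.06,0,0,0,0,-0.0015,-0.06,0,0,0,0,-0.0015,-0.06,0,0,0,0,-0.0015,-0.06,0,0,0]'

```text
time_s: 2.97
eef_pos: [0.5048, -0.1102, 0.1126]
orientation: [0.001, 0.102, 0.995, -0.0]
wrist_force: [-0.4, -0.8, 0.3]
opening: 0.055
grip_force: 0.0
```

```bash
python3 - <<'E'
from h import *
print(sensors.state()["eef_pos"])
crop("side",215,140,140,130,4.6,"pics/s3.png")
E
```

```text
[ 0.50478148 -0.11021329  0.11255227]
```

View pics/s3.png

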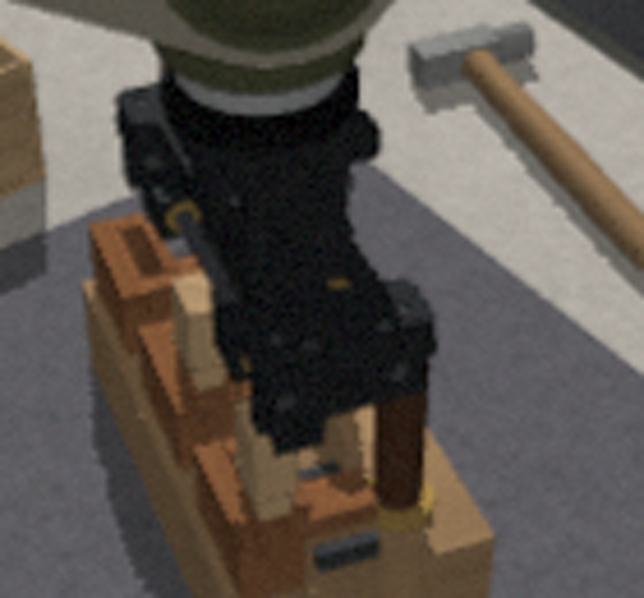

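The near finger overlaps the wedge head on screen, at about (290,430). A light closing will settle the height question: it stops at 30 mm only if the fingers straddle the head.

>>> step_arm --series '[0,0,0,0,0,0,0,0,0,0,0,0,0,0,0,0,0,0,0,0,0,0,0,0,0,0,0,0,0,0,0,0,0,0,0,0,0,0,0,0,0,0,0,0,0,0,0,0]' --jaw -0.4 --newtons 8

```text
time_s: 3.68
eef_pos: [0.5044, -0.1101, 0.1116]
orientation: [0.0, 0.102, 0.995, -0.0]
wrist_force: [-0.3, -0.6, 0.1]
opening: 0.0266
grip_force: 0.0
```

Opening went to 26.6 mm with no contact, so the tips are above the head or beside it. I'll fit the offset from the seen fingertips.

```bash
python3 - <<'E'
from h import *
y=np.array([.202,.979,0]);x=np.array([.979,-.202,0])
c,M=cam("side")
def fit(p,yo,u,v):
    for z in np.arange(p[2]-.01,p[2]+.05,.01):
        q=pix2w("side",u,v,z)-(p+y*yo); print("dz %.3f jigx %.4f jigy %.4f"%(z-p[2],q@x,q@y))
print("s1 near");fit(np.array([.505,-.109,.161]),-.036,215+345/5.4,140+415/5.4)
print("s3 near");fit(np.array([.5048,-.1102,.1126]),-.036,215+298/4.6,140+440/4.6)
im=vision.camera("side"); crop("side",235,170,80,75,8,"pics/s4.png",im)
for b in(0,.02):print((w2pix("side",np.array([.5044,-.1101,.1116+b])-y*.022)-[235,170])*8)
E
```

```text
s1 near
dz -0.010 jigx 0.0217 jigy 0.0553
dz 0.000 jigx 0.0177 jigy 0.0449
dz 0.010 jigx 0.0138 jigy 0.0345
dz 0.020 jigx 0.0099 jigy 0.0240
dz 0.030 jigx 0.0059 jigy 0.0136
dz 0.040 jigx 0.0020 jigy 0.0032
dz 0.050 jigx -0.0020 jigy -0.0072
s3 near
dz -0.010 jigx 0.0211 jigy 0.0508
dz 0.000 jigx 0.0175 jigy 0.0414
dz 0.010 jigx 0.0139 jigy 0.0319
dz 0.020 jigx 0.0103 jigy 0.0224
dz 0.030 jigx 0.0067 jigy 0.0130
dz 0.040 jigx 0.0031 jigy 0.0035
dz 0.050 jigx -0.0005 jigy -0.0059
[330.91149907 617.62306847]
[330.07786492 561.59159669]
```

View pics/s4.png

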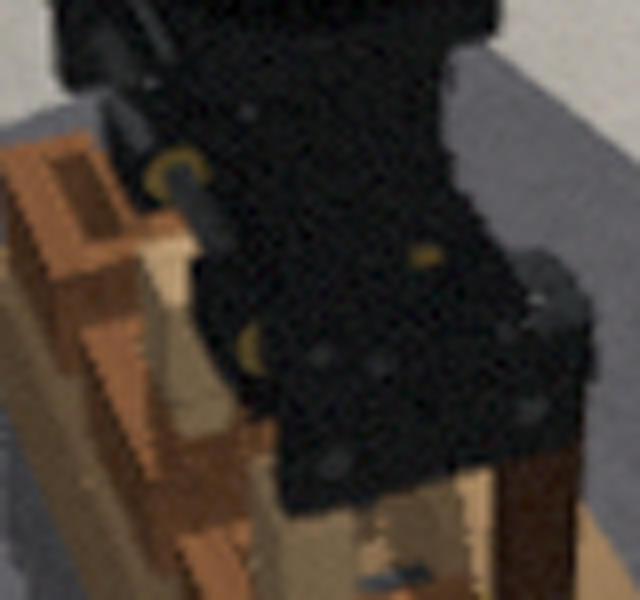

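>>> step_arm --series '[0,0,0,0,0,0,0,0,0,0,0,0,0,0,0,0,0,0,0,0,-0.003,0,0,0,0,0,-0.006,0,0,0,0,0,-0.009,0,0,0,0,0,-0.0115,0,0,0,0,0,-0.0115,0,0,0]' --jaw 0.25

```text
time_s: 4.4
eef_pos: [0.5041, -0.1099, 0.1019]
orientation: [-0.0, 0.102, 0.995, 0.0]
wrist_force: [0.0, -0.3, -0.1]
opening: 0.0552
grip_force: 0.0
```

>>> step_arm --series '[0,0,0,0,0,0,0,0,0,0,0,0,0,0,0,0,0,0,0,0,0,0,0,0,0,0,0,0,0,0,0,0,0,0,0,0,0,0,0,0,0,0,0,0,0,0,0,0]' --jaw -0.4

```text
time_s: 5.07
eef_pos: [0.5044, -0.11, 0.1025]
orientation: [-0.0, 0.102, 0.995, 0.0]
wrist_force: [-0.4, 0.3, 0.0]
opening: 0.0264
grip_force: 0.0
```

>>> step_arm --series '[0,0,0,0,0,0,0,0,0,0,0,0,0,0,0,0,0,0,0,0,-0.003,0,0,0,0,0,-0.006,0,0,0,0,0,-0.009,0,0,0,0,0,-0.0115,0,0,0,0,0,-0.0115,0,0,0]' --jaw 0.25

```text
time_s: 5.73
eef_pos: [0.5041, -0.1099, 0.0927]
orientation: [-0.0, 0.102, 0.995, 0.0]
wrist_force: [0.0, 1.4, -0.3]
opening: 0.0551
grip_force: 0.0
```

>>> step_arm --series '[0,0,0,0,0,0,0,0,0,0,0,0,0,0,0,0,0,0,0,0,0,0,0,0,0,0,0,0,0,0,0,0,0,0,0,0,0,0,0,0,0,0,0,0,0,0,0,0]' --jaw -0.4

```text
time_s: 6.4
eef_pos: [0.5045, -0.1104, 0.0935]
orientation: [0.0, 0.102, 0.995, -0.0]
wrist_force: [-1.3, -3.2, 3.0]
opening: 0.0301
grip_force: 8.0
```

Contact at 30.1 mm, so the true tip height is the reading plus about 38–46 mm, which matches the pictures. I'll open and go 24 mm deeper.

>>> step_arm --series '[0,0,0,0,0,0,0,0,0,0,0,0,0,0,0,0,0,0,0,0,-0.008,0,0,0,0,0,-0.016,0,0,0,0,0,-0.023,0,0,0,0,0,-0.03,0,0,0,0,0,-0.03,0,0,0]' --jaw 0.1

```text
time_s: 7.07
eef_pos: [0.5037, -0.1097, 0.0678]
orientation: [-0.001, 0.102, 0.995, 0.0]
wrist_force: [-0.3, -0.2, -0.4]
opening: 0.048
grip_force: 0.0
```

>>> step_arm --series '[0,0,0,0,0,0,0,0,0,0,0,0,0,0,0,0,0,0,0,0,0,0,0,0,0,0,0,0,0,0,0,0,0,0,0,0,0,0,0,0,0,0,0,0,0,0,0,0]' --jaw -0.6 --newtons 45

```text
time_s: 7.73
eef_pos: [0.5045, -0.1104, 0.0696]
orientation: [0.0, 0.102, 0.995, -0.0]
wrist_force: [-1.0, -3.2, 3.1]
opening: 0.0297
grip_force: 45.0
```

```bash
python3 - <<'E'
from h import *
s=sensors.state();print(s["eef_pos"],s["wrist_force"],s["opening"],s["grip_force"])
crop("side",215,140,140,130,4.6,"pics/s5.png")
E
```

```text
[ 0.50453843 -0.11044392  0.06957965] [-1.01886235 -3.21470296  3.09822449] 0.029741694692014674 45.00052001327276
```

View pics/s5.png

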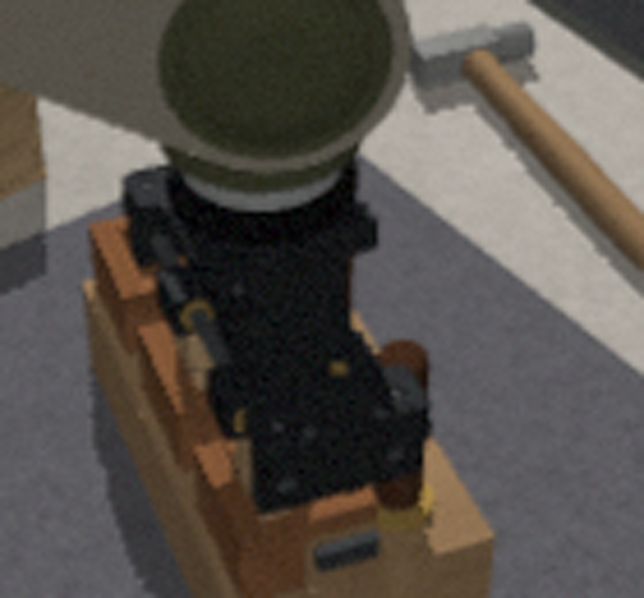

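The gripper is holding wedge0's head at about (255,470), clear of fid0's handle at (405,440). Now I'll walk it up.

>>> step_arm --series '[0.0006,0.0028,0.0005,0,0,0,0.0011,0.0055,0.001,0,0,0,0,0,0.0025,0,0,0,-0.0011,-0.0055,0.004,0,0,0,0,0,0.0055,0,0,0,0.0011,0.0055,0.007,0,0,0,0,0,0.0085,0,0,0,-0.0011,-0.0055,0.01,0,0,0]' --newtons 60

```text
time_s: 8.45
eef_pos: [0.5042, -0.1112, 0.0765]
orientation: [0.0, 0.103, 0.995, 0.004]
wrist_force: [9.1, 14.5, -5.2]
opening: 0.0299
grip_force: 60.0
```

Sideways compliance is about 4 N/mm, so I'm widening the commanded strokes to get real strokes of 8–9 mm.

>>> step_arm --series '[0.0011,0.0055,0.001,0,0,0,0.003,0.0147,0.002,0,0,0,0.0011,0.0055,0.0035,0,0,0,-0.0008,-0.0037,0.005,0,0,0,0.0011,0.0055,0.0065,0,0,0,0.003,0.0147,0.008,0,0,0,0.0011,0.0055,0.009,0,0,0,-0.0008,-0.0037,0.01,0,0,0]'

```text
time_s: 9.12
eef_pos: [0.5036, -0.114, 0.0852]
orientation: [0.001, 0.102, 0.995, 0.003]
wrist_force: [7.8, 15.8, -0.7]
opening: 0.0296
grip_force: 60.0
```

>>> step_arm --series '[0.0019,0.0092,0.0013,0,0,0,0.0038,0.0184,0.0026,0,0,0,0.0019,0.0092,0.004,0,0,0,0,0,0.0053,0,0,0,0.0019,0.0092,0.0066,0,0,0,0.0038,0.0184,0.008,0,0,0,0.0019,0.0092,0.0093,0,0,0,0,0,0.0106,0,0,0]'

```text
time_s: 9.78
eef_pos: [0.5034, -0.114, 0.0936]
orientation: [0.0, 0.102, 0.995, 0.004]
wrist_force: [7.9, 16.7, -2.7]
opening: 0.0292
grip_force: 60.0
```

>>> step_arm --series '[0.0019,0.0092,0.0013,0,0,0,0.0038,0.0184,0.0026,0,0,0,0.0019,0.0092,0.004,0,0,0,0,0,0.0053,0,0,0,0.0019,0.0092,0.0066,0,0,0,0.0038,0.0184,0.008,0,0,0,0.0019,0.0092,0.0093,0,0,0,0.0019,0.0092,0.0093,0,0,0]'

```text
time_s: 10.45
eef_pos: [0.5045, -0.1101, 0.1015]
orientation: [0.0, 0.102, 0.995, 0.0]
wrist_force: [2.2, -1.1, 0.8]
opening: 0.0296
grip_force: 60.0
```

>>> step_arm --series '[0,0,0.002,0,0,0,0,0,0.004,0,0,0,0,0,0.005,0,0,0,0,0,0.005,0,0,0,0,0,0.005,0,0,0,0,0,0.005,0,0,0,0,0,0.005,0,0,0,0,0,0.005,0,0,0]'

```text
time_s: 11.12
eef_pos: [0.5044, -0.1101, 0.1052]
orientation: [0.0, 0.102, 0.995, -0.0]
wrist_force: [2.4, 0.3, 0.6]
opening: 0.0295
grip_force: 60.0
```

>>> step_arm --series '[0,0,0.03,0,0,0,0,0,0.06,0,0,0,0,0,0.1,0,0,0,0,0,0.1375,0,0,0,0,-0.02,0.1375,0,0,0,0,-0.04,0.1375,0,0,0,0,-0.04,0.1375,0,0,0,0,-0.04,0.1375,0,0,0]'

```text
time_s: 11.78
eef_pos: [0.5038, -0.142, 0.2147]
orientation: [-0.001, 0.103, 0.995, 0.0]
wrist_force: [0.1, 0.9, -0.6]
opening: 0.0293
grip_force: 60.0
```

```bash
python3 - <<'E'
from h import *
s=sensors.state();print(s["eef_pos"])
im=vision.camera("top"); cv2.imwrite("pics/top1.png",cv2.resize(im[:,:,::-1],(800,600),interpolation=cv2.INTER_CUBIC))
E
```

```text
[ 0.50382653 -0.1420326   0.21465279]
```

View pics/top1.png

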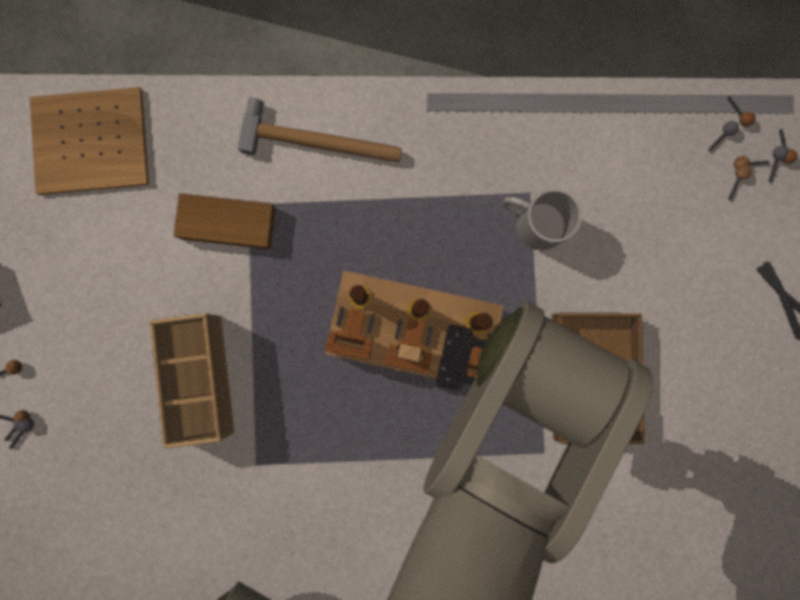

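The box and caddy are where they were (box corners (553,313) and (641,313)), and wedge0 is out and held. I have viewed 11 pictures. Next I carry it to the box.

>>> step_arm --series '[0,-0.05,0,0,0,0,-0.003,-0.1,0,0,0,0,-0.005,-0.15,0,0,0,0,-0.005,-0.2,0,0,0,0,-0.005,-0.2138,-0.03,0,0,0,-0.005,-0.2138,-0.08,0,0,0,-0.005,-0.2138,-0.13,0,0,0,-0.005,-0.2138,-0.13,0,0,0]'

```text
time_s: 12.5
eef_pos: [0.4974, -0.3098, 0.1039]
orientation: [-0.006, 0.102, 0.995, 0.004]
wrist_force: [0.5, 0.6, -1.9]
opening: 0.0297
grip_force: 60.0
```

>>> step_arm --series '[0,0,-0.04,0,0,0,0,0,-0.07,0,0,0,0,0,-0.09,0,0,0,0,0,-0.1,0,0,0,0,0,-0.105,0,0,0,0,0,-0.105,0,0,0,0,0,-0.105,0,0,0,0,0,-0.105,0,0,0]'

```text
time_s: 13.17
eef_pos: [0.501, -0.3135, 0.0286]
orientation: [0.001, 0.102, 0.995, -0.001]
wrist_force: [-0.1, 0.7, -0.5]
opening: 0.0296
grip_force: 60.0
```

>>> step_arm --series '[0,0,-0.005,0,0,0,0,0,-0.01,0,0,0,0,0,-0.01,0,0,0,0,0,-0.01,0,0,0,0,0,-0.01,0,0,0,0,0,-0.01,0,0,0,0,0,-0.01,0,0,0,0,0,-0.01,0,0,0]'

```text
time_s: 13.83
eef_pos: [0.5004, -0.3131, 0.0192]
orientation: [0.0, 0.102, 0.995, -0.0]
wrist_force: [0.5, 0.7, -0.7]
opening: 0.0296
grip_force: 60.0
```

>>> step_arm --series '[0,0,0,0,0,0,0,0,0,0,0,0,0,0,0,0,0,0,0,0,0.03,0,0,0,0,0,0.08,0,0,0,0,0,0.13,0,0,0,0,0,0.18,0,0,0,0,0,0.18,0,0,0]' --jaw 0.1

```text
time_s: 14.5
eef_pos: [0.5026, -0.315, 0.1713]
orientation: [0.005, 0.102, 0.995, -0.004]
wrist_force: [0.5, 0.3, 0.2]
opening: 0.0485
grip_force: 0.0
```

>>> step_arm --series '[0.0288,0.3644,0,0,0,0,0.0288,0.3644,0,0,0,0,0.0288,0.3644,0,0,0,0,0.0288,0.3644,0,0,0,0,0.0288,0.3644,0,0,0,0,0.0288,0.3644,0,0,0,0,0.0288,0.3644,0,0,0,0,0.0288,0.3644,0,0,0,0]'

```text
time_s: 15.17
eef_pos: [0.523, -0.0155, 0.1633]
orientation: [-0.0, 0.099, 0.995, 0.001]
wrist_force: [-0.3, -0.1, 0.3]
opening: 0.0485
grip_force: 0.0
```

>>> step_arm --series '[0,0,0,0,0,0,0,0,0,0,0,0,0,0,0,0,0,0,0,0,0,0,0,0,0,0,0,0,0,0,0,0,0,0,0,0,0,0,0,0,0,0,0,0,0,0,0,0]'

```text
time_s: 15.83
eef_pos: [0.5234, -0.0219, 0.1632]
orientation: [0.0, 0.103, 0.995, -0.0]
wrist_force: [-0.0, 0.6, -0.2]
opening: 0.0481
grip_force: 0.0
```

```bash
python3 - <<'E'
from h import *
s=sensors.state();print(s["eef_pos"])
a=cv2.resize(cv2.imread("pics/side0.png"),(560,420),interpolation=cv2.INTER_AREA)
b=vision.camera("side")[:,:,::-1]
crop("side",160,130,260,280,2.1,"pics/s6.png",b[:,:,::-1])
E
```

```text
[ 0.52342859 -0.0218917   0.16316148]
```

View pics/s6.png

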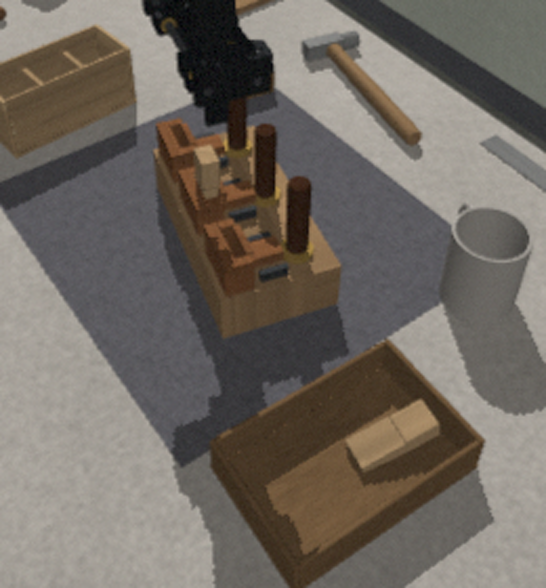

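Wedge0 lies in the box at (393,435), and the jig stands with clamp 0 open. Next is wedge1.

>>> step_arm --series '[0,0,-0.03,0,0,0,0,0,-0.055,0,0,0,0,0,-0.075,0,0,0,0,0,-0.09,0,0,0,0,0,-0.105,0,0,0,0,0,-0.116,0,0,0,0,0,-0.116,0,0,0,0,0,-0.116,0,0,0]'

```text
time_s: 16.55
eef_pos: [0.5234, -0.0216, 0.0704]
orientation: [-0.0, 0.102, 0.995, 0.0]
wrist_force: [0.3, -0.3, -0.7]
opening: 0.0485
grip_force: 0.0
```

>>> step_arm --series '[0,0,0,0,0,0,0,0,0,0,0,0,0,0,0,0,0,0,0,0,0,0,0,0,0,0,0,0,0,0,0,0,0,0,0,0,0,0,0,0,0,0,0,0,0,0,0,0]' --jaw -0.6 --newtons 60

```text
time_s: 17.22
eef_pos: [0.5237, -0.0216, 0.071]
orientation: [0.001, 0.102, 0.995, -0.0]
wrist_force: [0.4, 1.3, 5.4]
opening: 0.0292
grip_force: 60.0
```

>>> step_arm --series '[0.001,0.0046,0.0008,0,0,0,0.0019,0.0092,0.0018,0,0,0,0,0,0.0031,0,0,0,-0.0019,-0.0092,0.0044,0,0,0,0,0,0.0057,0,0,0,0.0019,0.0092,0.007,0,0,0,0,0,0.0083,0,0,0,-0.0019,-0.0092,0.0096,0,0,0]'

```text
time_s: 17.88
eef_pos: [0.5226, -0.0266, 0.078]
orientation: [0.001, 0.102, 0.995, 0.002]
wrist_force: [5.4, 13.2, -0.3]
opening: 0.0293
grip_force: 60.0
```

>>> step_arm --series '[0.0019,0.0092,0.0013,0,0,0,0.0038,0.0184,0.0026,0,0,0,0.0019,0.0092,0.004,0,0,0,0,0,0.0053,0,0,0,0.0019,0.0092,0.0066,0,0,0,0.0038,0.0184,0.008,0,0,0,0.0019,0.0092,0.0093,0,0,0,0,0,0.0106,0,0,0]'

```text
time_s: 18.55
eef_pos: [0.5226, -0.0262, 0.0865]
orientation: [0.001, 0.102, 0.995, 0.003]
wrist_force: [6.1, 14.3, -1.7]
opening: 0.0294
grip_force: 60.0
```

>>> step_arm --series '[0.0019,0.0092,0.0013,0,0,0,0.0038,0.0184,0.0026,0,0,0,0.0019,0.0092,0.004,0,0,0,0,0,0.0053,0,0,0,0.0019,0.0092,0.0066,0,0,0,0.0038,0.0184,0.008,0,0,0,0.0019,0.0092,0.0093,0,0,0,0,0,0.0106,0,0,0]'

```text
time_s: 19.22
eef_pos: [0.5226, -0.026, 0.095]
orientation: [0.001, 0.102, 0.995, 0.003]
wrist_force: [7.2, 14.8, -2.3]
opening: 0.0298
grip_force: 60.0
```

>>> step_arm --series '[0.0019,0.0092,0.0013,0,0,0,0.0038,0.0184,0.0026,0,0,0,0.0019,0.0092,0.004,0,0,0,0,0,0.0053,0,0,0,0.0019,0.0092,0.0066,0,0,0,0.0038,0.0184,0.008,0,0,0,0.0019,0.0092,0.0093,0,0,0,0.0019,0.0092,0.0093,0,0,0]'

```text
time_s: 19.88
eef_pos: [0.5236, -0.0214, 0.1028]
orientation: [0.0, 0.102, 0.995, -0.0]
wrist_force: [1.4, -0.6, 0.7]
opening: 0.0297
grip_force: 60.0
```

>>> step_arm --series '[0,0,0.002,0,0,0,0,0,0.004,0,0,0,0,0,0.005,0,0,0,0,0,0.005,0,0,0,0,0,0.005,0,0,0,0,0,0.005,0,0,0,0,0,0.005,0,0,0,0,0,0.005,0,0,0]'

```text
time_s: 20.55
eef_pos: [0.5235, -0.0215, 0.1065]
orientation: [0.0, 0.102, 0.995, 0.0]
wrist_force: [2.5, 0.4, 0.9]
opening: 0.03
grip_force: 60.0
```

>>> step_arm --series '[0,0,0.03,0,0,0,0,0,0.06,0,0,0,0,0,0.1,0,0,0,0,0,0.135,0,0,0,-0.01,-0.02,0.135,0,0,0,-0.02,-0.07,0.135,0,0,0,-0.04,-0.12,0.135,0,0,0,-0.06,-0.17,0.135,0,0,0]'

```text
time_s: 21.22
eef_pos: [0.4751, -0.1558, 0.2141]
orientation: [-0.001, 0.102, 0.995, 0.0]
wrist_force: [0.1, 0.0, -0.1]
opening: 0.0291
grip_force: 60.0
```

```bash
python3 - <<'E'
from h import *
s=sensors.state();print(s["eef_pos"])
b=vision.camera("side"); a=cv2.resize(cv2.imread("pics/side0.png")[:,:,::-1],(560,420),interpolation=cv2.INTER_AREA)
# shift of the box/caddy between start and now, side view
for n,(u,v,w,h) in dict(box=(255,288,140,125),caddy=(145,140,82,66)).items():
    (dx,dy),r=cv2.phaseCorrelate(np.float32(cv2.cvtColor(a[v:v+h,u:u+w],7)),np.float32(cv2.cvtColor(np.ascontiguousarray(b[v:v+h,u:u+w]),7)),cv2.createHanningWindow((w,h),5)); print(n,round(dx,2),round(dy,2),round(r,2))
E
```

```text
[ 0.47512377 -0.1557523   0.21411499]
box -0.1 0.48 0.49
caddy -0.07 0.03 1.03
```

Box and caddy are unmoved. Placing wedge1.

>>> step_arm --series '[0,-0.05,0,0,0,0,0,-0.1,0,0,0,0,0,-0.15,0,0,0,0,0,-0.1944,-0.02,0,0,0,0,-0.1944,-0.06,0,0,0,0,-0.1944,-0.1,0,0,0,0,-0.1944,-0.14,0,0,0,0,-0.1944,-0.14,0,0,0]'

```text
time_s: 21.93
eef_pos: [0.4735, -0.308, 0.0966]
orientation: [-0.005, 0.103, 0.995, 0.004]
wrist_force: [-1.1, 0.6, -2.1]
opening: 0.0296
grip_force: 60.0
```

>>> step_arm --series '[0,0,-0.03,0,0,0,0,0,-0.06,0,0,0,0,0,-0.08,0,0,0,0,0,-0.09,0,0,0,0,0,-0.1,0,0,0,0,0,-0.101,0,0,0,0,0,-0.101,0,0,0,0,0,-0.101,0,0,0]'

```text
time_s: 22.6
eef_pos: [0.4769, -0.3108, 0.0228]
orientation: [0.001, 0.102, 0.995, -0.001]
wrist_force: [-0.3, 0.4, -1.1]
opening: 0.0296
grip_force: 60.0
```

>>> step_arm --series '[0,0,0,0,0,0,0,0,0,0,0,0,0,0,0,0,0,0,0,0,0.03,0,0,0,0,0,0.08,0,0,0,0,0,0.13,0,0,0,0,0,0.18,0,0,0,0,0,0.18,0,0,0]' --jaw 0.1

```text
time_s: 23.27
eef_pos: [0.4787, -0.3125, 0.1737]
orientation: [0.005, 0.102, 0.995, -0.004]
wrist_force: [0.5, 0.3, -0.4]
opening: 0.0486
grip_force: 0.0
```

>>> step_arm --series '[0.1594,0.4538,0,0,0,0,0.1594,0.4538,0,0,0,0,0.1594,0.4538,0,0,0,0,0.1594,0.4538,0,0,0,0,0.1594,0.4538,0,0,0,0,0.1594,0.4538,0,0,0,0,0.1594,0.4538,0,0,0,0,0.1594,0.4538,0,0,0,0]'

```text
time_s: 23.93
eef_pos: [0.5872, 0.0061, 0.1658]
orientation: [0.0, 0.102, 0.995, -0.0]
wrist_force: [0.3, -0.7, -0.7]
opening: 0.0486
grip_force: 0.0
```

```bash
python3 - <<'E'
from h import *
im=vision.camera("top")
t=im[200:330,370:470]; c=im[210:325,95:165]
o=np.zeros((585,800,3),np.uint8)
o[:,:450]=cv2.resize(t,(450,585),interpolation=cv2.INTER_CUBIC)
o[:575,450:800]=cv2.resize(c,(350,575),interpolation=cv2.INTER_CUBIC)
cv2.imwrite("pics/bc.png",o[:,:,::-1]); np.save("top_mid.npy",im)
print(sensors.state()["eef_pos"])
E
```

```text
[0.58852081 0.01266732 0.16560794]
```

View pics/bc.png

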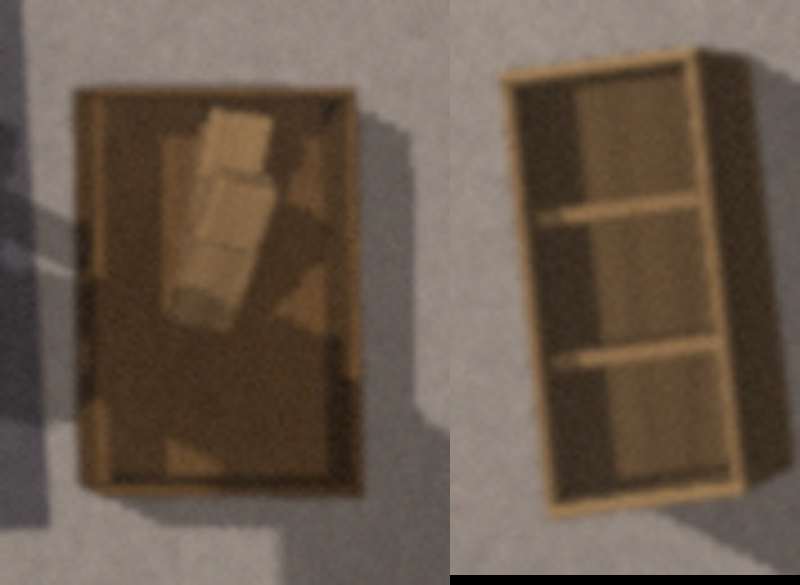

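Both wedges are in the box, one leaning on the other at (235,220). The caddy rim corners are at (505,75), (693,48), (745,490) and (550,517), with partitions at y≈205 and 350.

```bash
python3 - <<'E'
from h import *
Q=np.array([pix2w("top",95+(X-450)/5,210+Y/5,.09)[:2] for X,Y in((505,75),(693,48),(745,490),(550,517))])
c=Q.mean(0);ax=(Q[0]+Q[1]-Q[2]-Q[3]);L=np.linalg.norm(ax)/2;ax/=np.linalg.norm(ax)
print(c,L,np.linalg.norm(Q[0]-Q[1]),ax,np.degrees(np.arctan2(ax[1],ax[0])))
for k in(.061,0,-.061): print(k,c+ax*k)
print(sensors.state()["eef_pos"])
E
```

```text
[0.47819618 0.30611373] 0.1863245246923561 0.08015276575647405 [0.99080071 0.13532905] 7.777647485686035
0.061 [0.53863502 0.3143688 ]
0 [0.47819618 0.30611373]
-0.061 [0.41775734 0.29785866]
[0.58852081 0.01266732 0.16560794]
```

>>> step_arm --series '[0.018,0.0536,0,0,0,0,0.018,0.0536,0,0,0,0,0.018,0.0536,0,0,0,0,0.018,0.0536,0,0,0,0,0.018,0.0536,0,0,0,0,0.018,0.0536,0,0,0,0,0.018,0.0536,0,0,0,0,0.018,0.0536,0,0,0,0]'

```text
time_s: 24.65
eef_pos: [0.6013, 0.0461, 0.1658]
orientation: [0.0, 0.103, 0.995, -0.0]
wrist_force: [-0.4, -0.9, -0.9]
opening: 0.0482
grip_force: 0.0
```

>>> step_arm --series '[0.0015,0.005,-0.02,0,0,0,0.0015,0.005,-0.045,0,0,0,0.0015,0.005,-0.07,0,0,0,0.0015,0.005,-0.09,0,0,0,0.0015,0.005,-0.107,0,0,0,0.0015,0.005,-0.107,0,0,0,0.0015,0.005,-0.107,0,0,0,0.0015,0.005,-0.107,0,0,0]'

```text
time_s: 25.32
eef_pos: [0.603, 0.0507, 0.0811]
orientation: [0.001, 0.103, 0.995, -0.0]
wrist_force: [0.1, 0.2, 0.8]
opening: 0.0488
grip_force: 0.0
```

>>> step_arm --series '[0,0,0,0,0,0,0,0,0,0,0,0,0,0,0,0,0,0,0,0,0,0,0,0,0,0,0,0,0,0,0,0,0,0,0,0,0,0,0,0,0,0,0,0,0,0,0,0]' --jaw -0.6 --newtons 40

```text
time_s: 25.98
eef_pos: [0.6027, 0.0509, 0.0804]
orientation: [0.0, 0.102, 0.995, -0.0]
wrist_force: [0.6, -0.2, 3.3]
opening: 0.0231
grip_force: 39.9
```

>>> step_arm --series '[0,0,0.01,0,0,0,0,0,0.02,0,0,0,0,0,0.03,0,0,0,0,0,0.04,0,0,0,0,0,0.055,0,0,0,0,0,0.075,0,0,0,0,0,0.11,0,0,0,0,0,0.15,0,0,0]'

```text
time_s: 26.65
eef_pos: [0.6017, 0.051, 0.2007]
orientation: [-0.001, 0.102, 0.995, 0.0]
wrist_force: [0.4, 0.0, -0.3]
opening: 0.0226
grip_force: 39.9
```

>>> step_arm --series '[-0.0794,0.3294,0.01,0,0,0,-0.0794,0.3294,0.01,0,0,0,-0.0794,0.3294,0.01,0,0,0,-0.0794,0.3294,0.01,0,0,0,-0.0794,0.3294,0.01,0,0,0,-0.0794,0.3294,0.01,0,0,0,-0.0794,0.3294,0.01,0,0,0,-0.0794,0.3294,0.01,0,0,0]'

```text
time_s: 27.32
eef_pos: [0.5373, 0.3185, 0.2088]
orientation: [0.0, 0.1, 0.995, 0.001]
wrist_force: [-0.4, 0.2, -0.5]
opening: 0.0234
grip_force: 39.9
```

```bash
cat > chk.py <<'E'
from h import *
b=vision.camera("side"); a=cv2.resize(cv2.imread("pics/side0.png")[:,:,::-1],(560,420),interpolation=cv2.INTER_AREA)
for n,(u,v,w,h) in dict(box=(255,288,140,125),caddy=(145,140,82,66),caddylow=(150,165,78,40)).items():
    (dx,dy),r=cv2.phaseCorrelate(np.float32(cv2.cvtColor(a[v:v+h,u:u+w],7)),np.float32(cv2.cvtColor(np.ascontiguousarray(b[v:v+h,u:u+w]),7)),cv2.createHanningWindow((w,h),5)); print(n,round(dx,2),round(dy,2),round(r,2))
print(sensors.state()["eef_pos"])
E
python3 chk.py
```

```text
box 16.1 12.11 0.02
caddy 0.0 0.05 1.05
caddylow 0.04 -0.05 0.98
[0.53817338 0.31623352 0.20858351]
```

>>> step_arm --series '[0,0,-0.03,0,0,0,0,0,-0.06,0,0,0,0,0,-0.085,0,0,0,0,0,-0.11,0,0,0,0,0,-0.135,0,0,0,0,0,-0.155,0,0,0,0,0,-0.155,0,0,0,0,0,-0.155,0,0,0]'

```text
time_s: 28.03
eef_pos: [0.5394, 0.3132, 0.0842]
orientation: [-0.0, 0.103, 0.995, -0.0]
wrist_force: [-0.5, -0.6, -0.8]
opening: 0.0229
grip_force: 39.9
```

>>> step_arm --series '[0,0,0,0,0,0,0,0,0,0,0,0,0,0,0,0,0,0,0,0,0,0,0,0,0,0,0,0,0,0,0,0,0.05,0,0,0,0,0,0.1,0,0,0,0,0,0.135,0,0,0]' --jaw 0.1

```text
time_s: 28.7
eef_pos: [0.5394, 0.3147, 0.1956]
orientation: [0.001, 0.102, 0.995, 0.001]
wrist_force: [0.5, 0.6, 0.9]
opening: 0.0482
grip_force: 0.0
```

>>> step_arm --series '[0.057,-0.439,-0.02,0,0,0,0.057,-0.439,-0.02,0,0,0,0.057,-0.439,-0.02,0,0,0,0.057,-0.439,-0.02,0,0,0,0.057,-0.439,-0.02,0,0,0,0.057,-0.439,-0.02,0,0,0,0.057,-0.439,-0.02,0,0,0,0.057,-0.439,-0.02,0,0,0]'

```text
time_s: 29.37
eef_pos: [0.5818, -0.0177, 0.1773]
orientation: [0.0, 0.102, 0.995, -0.0]
wrist_force: [1.2, -0.3, 0.4]
opening: 0.0485
grip_force: 0.0
```

```bash
python3 chk.py; python3 - <<'E'
from h import *
im=vision.camera("top").astype(int); o=np.load("top_mid.npy").astype(int)
print("boxdiff",abs(im-o)[200:330,370:470].mean(),"caddy",abs(im-o)[210:325,95:165].mean())
E
```

```text
box -3.19 -0.39 0.1
caddy -0.0 0.04 0.83
caddylow 0.03 -0.08 1.05
[ 0.5827638  -0.02466531  0.176562  ]
boxdiff 15.767692307692307 caddy 4.953416149068323
```

>>> step_arm --series '[0.003,-0.018,0,0,0,0,0.003,-0.018,0,0,0,0,0.003,-0.018,-0.02,0,0,0,0.003,-0.018,-0.02,0,0,0,0.003,-0.018,-0.02,0,0,0,0.003,-0.018,-0.02,0,0,0,0.003,-0.018,-0.02,0,0,0,0.003,-0.018,-0.02,0,0,0]'

```text
time_s: 30.13
eef_pos: [0.5845, -0.0298, 0.1616]
orientation: [0.0, 0.102, 0.995, -0.0]
wrist_force: [0.2, -0.5, -0.6]
opening: 0.0486
grip_force: 0.0
```

dy −7.6 mm more, and down to 0.080.

>>> step_arm --series '[0,-0.0095,-0.01,0,0,0,0,-0.0095,-0.03,0,0,0,0,-0.0095,-0.055,0,0,0,0,-0.0095,-0.08,0,0,0,0,-0.0095,-0.102,0,0,0,0,-0.0095,-0.102,0,0,0,0,-0.0095,-0.102,0,0,0,0,-0.0095,-0.102,0,0,0]'

```text
time_s: 30.8
eef_pos: [0.5848, -0.0381, 0.0804]
orientation: [0.001, 0.102, 0.995, -0.0]
wrist_force: [0.4, -0.0, 0.6]
opening: 0.0483
grip_force: 0.0
```

>>> step_arm --series '[0,0,0,0,0,0,0,0,0,0,0,0,0,0,0,0,0,0,0,0,0,0,0,0,0,0,0,0,0,0,0,0,0,0,0,0,0,0,0,0,0,0,0,0,0,0,0,0]' --jaw -0.6

```text
time_s: 31.47
eef_pos: [0.5845, -0.0378, 0.0798]
orientation: [0.0, 0.102, 0.995, -0.0]
wrist_force: [0.5, 0.4, 3.9]
opening: 0.0229
grip_force: 39.8
```

>>> step_arm --series '[0,0,0.01,0,0,0,0,0,0.02,0,0,0,0,0,0.03,0,0,0,0,0,0.04,0,0,0,0,0,0.055,0,0,0,0,0,0.075,0,0,0,0,0,0.11,0,0,0,0,0,0.16,0,0,0]'

```text
time_s: 32.13
eef_pos: [0.5829, -0.0375, 0.2068]
orientation: [-0.003, 0.102, 0.995, 0.0]
wrist_force: [1.2, 0.3, -0.8]
opening: 0.0228
grip_force: 39.8
```

>>> step_arm --series '[-0.133,0.43,0.01,0,0,0,-0.133,0.43,0.01,0,0,0,-0.133,0.43,0.01,0,0,0,-0.133,0.43,0.01,0,0,0,-0.133,0.43,0.01,0,0,0,-0.133,0.43,0.01,0,0,0,-0.133,0.43,0.01,0,0,0,-0.133,0.43,0.01,0,0,0]'

```text
time_s: 32.8
eef_pos: [0.4847, 0.2824, 0.2157]
orientation: [0.0, 0.102, 0.995, 0.0]
wrist_force: [1.0, 0.2, -0.5]
opening: 0.0231
grip_force: 39.8
```

```bash
python3 chk.py
```

```text
box -8.79 -6.5 0.25
caddy -0.02 0.04 0.84
caddylow 0.02 -0.05 1.02
[0.48205906 0.28849291 0.21590047]
```

>>> step_arm --series '[-0.005,0.022,0,0,0,0,-0.005,0.022,0,0,0,0,-0.005,0.022,-0.03,0,0,0,-0.005,0.022,-0.03,0,0,0,-0.005,0.022,-0.03,0,0,0,-0.005,0.022,-0.03,0,0,0,-0.005,0.022,-0.03,0,0,0,-0.005,0.022,-0.03,0,0,0]'

```text
time_s: 33.52
eef_pos: [0.4823, 0.2979, 0.1917]
orientation: [0.001, 0.103, 0.995, 0.0]
wrist_force: [-0.4, 0.1, -1.4]
opening: 0.0229
grip_force: 39.8
```

>>> step_arm --series '[-0.005,0.01,0,0,0,0,-0.005,0.01,-0.03,0,0,0,-0.005,0.01,-0.06,0,0,0,-0.005,0.01,-0.085,0,0,0,-0.005,0.01,-0.11,0,0,0,-0.005,0.01,-0.134,0,0,0,-0.005,0.01,-0.134,0,0,0,-0.005,0.01,-0.134,0,0,0]'

```text
time_s: 34.18
eef_pos: [0.4776, 0.3065, 0.0837]
orientation: [-0.0, 0.102, 0.995, -0.0]
wrist_force: [0.3, 0.2, -0.5]
opening: 0.0233
grip_force: 39.8
```

>>> step_arm --series '[0,0,0,0,0,0,0,0,0,0,0,0,0,0,0,0,0,0,0,0,0,0,0,0,0,0,0,0,0,0,0,0,0.05,0,0,0,0,0,0.1,0,0,0,0,0,0.135,0,0,0]' --jaw 0.1

```text
time_s: 34.85
eef_pos: [0.4782, 0.3064, 0.1951]
orientation: [0.001, 0.102, 0.995, 0.001]
wrist_force: [0.7, -0.0, 0.2]
opening: 0.0484
grip_force: 0.0
```

>>> step_arm --series '[0.11,-0.54,-0.02,0,0,0,0.11,-0.54,-0.02,0,0,0,0.11,-0.54,-0.02,0,0,0,0.11,-0.54,-0.02,0,0,0,0.11,-0.54,-0.02,0,0,0,0.11,-0.54,-0.02,0,0,0,0.11,-0.54,-0.02,0,0,0,0.11,-0.54,-0.02,0,0,0]'

```text
time_s: 35.52
eef_pos: [0.5443, -0.0223, 0.1799]
orientation: [0.0, 0.102, 0.995, -0.0]
wrist_force: [0.4, -0.6, -0.3]
opening: 0.0487
grip_force: 0.0
```

>>> step_arm --series '[0.028,-0.14,0,0,0,0,0.028,-0.14,0,0,0,0,0.028,-0.14,0,0,0,0,0.028,-0.14,0,0,0,0,0.028,-0.14,0,0,0,0,0.028,-0.14,0,0,0,0,0.028,-0.14,0,0,0,0,0.028,-0.14,0,0,0,0]'

```text
time_s: 36.18
eef_pos: [0.5666, -0.1309, 0.1798]
orientation: [0.0, 0.102, 0.995, 0.0]
wrist_force: [-0.4, 0.2, -0.1]
opening: 0.0483
grip_force: 0.0
```

dy +5 mm, and down to 0.080.

>>> step_arm --series '[0,0.0062,0,0,0,0,0,0.0062,-0.03,0,0,0,0,0.0062,-0.06,0,0,0,0,0.0062,-0.09,0,0,0,0,0.0062,-0.11,0,0,0,0,0.0062,-0.125,0,0,0,0,0.0062,-0.125,0,0,0,0,0.0062,-0.125,0,0,0]'

```text
time_s: 36.85
eef_pos: [0.5667, -0.1265, 0.0796]
orientation: [-0.0, 0.102, 0.995, 0.0]
wrist_force: [-0.0, -0.5, 0.5]
opening: 0.0483
grip_force: 0.0
```

>>> step_arm --series '[0,0,0,0,0,0,0,0,0,0,0,0,0,0,0,0,0,0,0,0,0,0,0,0,0,0,0,0,0,0,0,0,0,0,0,0,0,0,0,0,0,0,0,0,0,0,0,0]' --jaw -0.6

```text
time_s: 37.52
eef_pos: [0.567, -0.1274, 0.08]
orientation: [0.0, 0.102, 0.995, -0.0]
wrist_force: [-0.9, -0.0, 4.7]
opening: 0.0228
grip_force: 39.6
```

>>> step_arm --series '[0,0,0.01,0,0,0,0,0,0.02,0,0,0,0,0,0.03,0,0,0,0,0,0.04,0,0,0,0,0,0.055,0,0,0,0,0,0.075,0,0,0,0,0,0.11,0,0,0,0,0,0.16,0,0,0]'

```text
time_s: 38.18
eef_pos: [0.5654, -0.1267, 0.2069]
orientation: [-0.003, 0.102, 0.995, 0.001]
wrist_force: [0.4, 0.1, -0.2]
opening: 0.0228
grip_force: 39.6
```

>>> step_arm --series '[-0.186,0.53,0.01,0,0,0,-0.186,0.53,0.01,0,0,0,-0.186,0.53,0.01,0,0,0,-0.186,0.53,0.01,0,0,0,-0.186,0.53,0.01,0,0,0,-0.186,0.53,0.01,0,0,0,-0.186,0.53,0.01,0,0,0,-0.186,0.53,0.01,0,0,0]'

```text
time_s: 38.85
eef_pos: [0.4552, 0.1889, 0.2143]
orientation: [0.0, 0.103, 0.995, 0.0]
wrist_force: [1.2, -0.0, -0.8]
opening: 0.0229
grip_force: 39.6
```

```bash
python3 chk.py
```

```text
box -3.77 -2.22 0.13
caddy 0.09 -0.02 0.47
caddylow 0.17 -0.15 1.06
[0.4524034  0.1947158  0.21462596]
```

>>> step_arm --series '[0,0.03,0.01,0,0,0,0,0.03,0.01,0,0,0,0,0.03,0.01,0,0,0,0,0.03,0.01,0,0,0,0,0.03,0.01,0,0,0,0,0.03,0.01,0,0,0,0,0.03,0.01,0,0,0,0,0.03,0.01,0,0,0]'

```text
time_s: 39.57
eef_pos: [0.4565, 0.2107, 0.2214]
orientation: [-0.0, 0.103, 0.995, -0.0]
wrist_force: [-0.3, -0.0, -0.5]
opening: 0.0233
grip_force: 39.6
```

```bash
python3 - <<'E'
from h import *
print(sensors.state()["eef_pos"])
s=vision.camera("side");t=vision.camera("top");np.save("s_l.npy",s);np.save("t_l.npy",t)
o=np.zeros((600,800,3),np.uint8)
o[:,:400]=cv2.resize(s[100:220,140:220],(400,600),interpolation=cv2.INTER_CUBIC)
o[:300,400:]=cv2.resize(t[200:335,90:270],(400,300),interpolation=cv2.INTER_CUBIC)
o[300:,400:]=cv2.resize(s[225:420,220:480],(400,300),interpolation=cv2.INTER_CUBIC)
cv2.imwrite("pics/last.png",o[:,:,::-1])
E
```

```text
[0.45646382 0.21068823 0.22140152]
```

View pics/last.png

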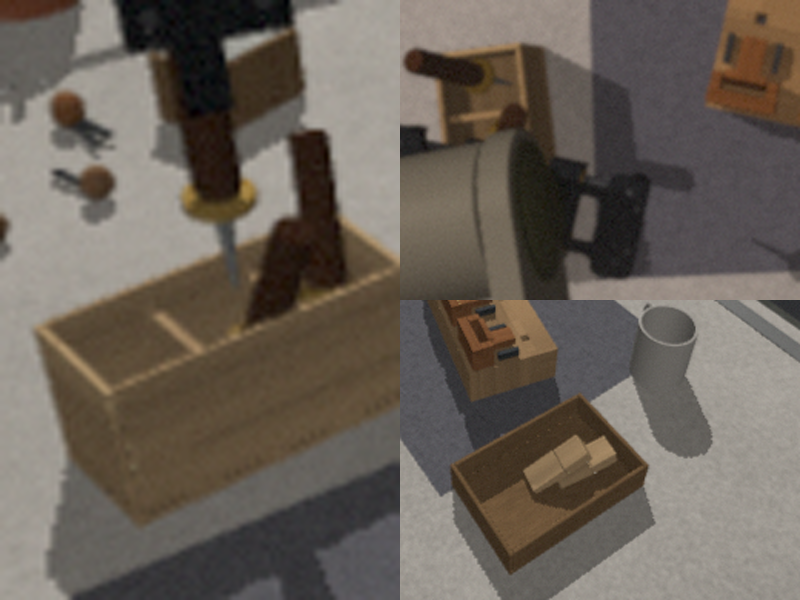

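Fid1 and fid2 lean away, towards +x and +y, so the near compartment at (120,350) is clear. Both wedges lie in the upright box, and the jig is standing.

>>> step_arm --series '[-0.025,0.05,0,0,0,0,-0.0484,0.1,0,0,0,0,-0.0484,0.109,0,0,0,0,-0.0484,0.109,0,0,0,0,-0.0484,0.109,-0.02,0,0,0,-0.0484,0.109,-0.04,0,0,0,-0.0484,0.109,-0.04,0,0,0,-0.0484,0.109,-0.04,0,0,0]'

```text
time_s: 40.33
eef_pos: [0.4179, 0.2976, 0.1893]
orientation: [-0.001, 0.103, 0.995, -0.0]
wrist_force: [-0.0, -0.4, -0.2]
opening: 0.0227
grip_force: 39.6
```

```bash
python3 chk.py
```

```text
box 30.9 9.84 0.09
caddy -0.17 -0.05 0.56
caddylow -0.01 0.07 1.05
[0.41827945 0.29786636 0.19005061]
```

>>> step_arm --series '[0,0,-0.02,0,0,0,0,0,-0.05,0,0,0,0,0,-0.075,0,0,0,0,0,-0.1,0,0,0,0,0,-0.12,0,0,0,0,0,-0.132,0,0,0,0,0,-0.132,0,0,0,0,0,-0.132,0,0,0]'

```text
time_s: 41.05
eef_pos: [0.4183, 0.2985, 0.0846]
orientation: [0.0, 0.103, 0.995, 0.0]
wrist_force: [0.3, -0.7, -0.0]
opening: 0.0231
grip_force: 39.6
```

>>> step_arm --series '[0,0,0,0,0,0,0,0,0,0,0,0,0,0,0,0,0,0,0,0,0,0,0,0,0,0,0,0,0,0,0,0,0.05,0,0,0,0,0,0.1,0,0,0,0,0,0.135,0,0,0]' --jaw 0.1

```text
time_s: 41.72
eef_pos: [0.418, 0.2986, 0.1951]
orientation: [0.001, 0.102, 0.995, 0.001]
wrist_force: [0.4, -1.0, 0.5]
opening: 0.0482
grip_force: 0.0
```

>>> step_arm --series '[0,-0.05,0.05,0,0,0,0,-0.1,0.05,0,0,0,0,-0.15,0.05,0,0,0,0,-0.2,0.05,0,0,0,0,-0.25,0.05,0,0,0,0,-0.3,0.05,0,0,0,0,-0.3,0.05,0,0,0,0,-0.3,0.05,0,0,0]'

```text
time_s: 42.38
eef_pos: [0.4177, 0.0567, 0.2321]
orientation: [0.0, 0.105, 0.995, 0.0]
wrist_force: [-0.4, 0.1, 0.3]
opening: 0.0482
grip_force: 0.0
```

```bash
python3 chk.py; python3 - <<'E'
from h import *
t=vision.camera("top"); o=np.load("top_mid.npy"); l=np.load("t_l.npy"); s=vision.camera("side"); s0=np.load("s_l.npy")
crop("top",0,0,560,420,1,"pics/end_top.png",t);crop("side",0,0,560,420,1,"pics/end_side.png",s)
# dark handle blobs, side view, caddy surroundings
g=cv2.inRange(s[90:200,140:240],(25,8,5),(75,45,40)); n,_,st,c=cv2.connectedComponentsWithStats(g)
print([(st[i].tolist(),c[i].round().tolist()) for i in range(1,n) if st[i][4]>60])
a=cv2.resize(cv2.imread("pics/side0.png")[:,:,::-1],(560,420),interpolation=cv2.INTER_AREA)
for nme,(u,v,w,h) in dict(mug=(365,220,55,70),offcut=(245,138,50,40),jiglow=(255,240,75,50),box=(255,288,140,125)).items():
    for r,x in(("start",a),("mid",s0)): print(nme,r,abs(s[v:v+h,u:u+w].astype(int)-x[v:v+h,u:u+w]).mean().round(1))
E
```

```text
box -8.92 -6.56 0.26
caddy -0.08 0.05 0.48
caddylow -0.15 0.06 0.75
[0.4176511  0.05810047 0.2320151 ]
[([7, 0, 10, 12, 85], [12.0, 5.0]), ([48, 47, 21, 28, 234], [61.0, 61.0]), ([16, 69, 13, 18, 142], [21.0, 77.0])]
mug start 3.9
mug mid 2.0
offcut start 5.3
offcut mid 2.1
jiglow start 9.5
jiglow mid 2.3
box start 19.6
box mid 2.2
```

```bash
python3 - <<'E'
from h import *
t=vision.camera("top"); s=vision.camera("side")
for z in(.066,.152): print(z,w2pix("side",[.418,.298,z]),w2pix("top",[.418,.298,z]))
d=cv2.absdiff(t,np.load("top_mid.npy")).max(2)[200:335,60:190]
for nm,im,(u,v,w,h) in(("top",t,(60,190,140,150)),("side",s,(130,90,110,120))):
    V=im[v:v+h,u:u+w].max(2); g=np.uint8(V<62)*255
    n,_,st,c=cv2.connectedComponentsWithStats(g)
    print(nm,[((st[i][:2]+[u,v]).tolist(),st[i][2:].tolist()) for i in range(1,n) if st[i][4]>50])
V=s[150:190,140:190].max(2); print("\n".join("".join(" .:-=+*#%@"[min(9,int(p)//20)] for p in r) for r in V))
V=t[255:310,95:165].max(2); print("\n".join("".join(" .:-=+*#%@"[min(9,int(p)//18)] for p in r) for r in V))
E
```

```text
0.066 [166.50114836 174.34760563] [136.07660171 293.8675123 ]
0.152 [160.05932353 147.14015838] [123.3651875  298.89165745]
top [([96, 223], [32, 29, 431]), ([134, 222], [28, 84, 762]), ([176, 234], [24, 106, 1162]), ([112, 256], [12, 25, 204]), ([115, 285], [12, 24, 183]), ([139, 293], [14, 21, 187])]
side [([154, 90], [58, 75, 2452]), ([155, 159], [14, 18, 154]), ([179, 191], [46, 19, 330])]
++#%%%%%%%%%%%%%%%%%%%%%%%%%%%%%%%%%%%%%%%%##+: . 
+#%%%%%%%%%%%%%%%%%%%%%%%%%%%%%%%%%%%%%%###+==:.. 
#%%%%%%%%%%%%%%%%%%%%%%%%%%%%%%%%%%%%%##*+====:.. 
%%%%%%%%%%%%%%%%%%%%%%%%%%%%%%%%%%%##*+=======:.  
%%%%%%%%%%%%%%%%%%%%%%%%%%%%%%%%%##*+=========-...
%%%%%%%%%%%%%%%%%%#%%%%%%%%%%%##*+============-. .
%%%%%%%%%%%%%%%%%%%%%%%%%%%%##*+===========-==-.  
%%%%%%%%%%%%%%%%%%##%%%%%##*+==================: .
%%%%%%%%%%%%%%%%##***####*+====================-::
%%%##%%%%%%%%%%%*-:::-============================
%%%%##%%%%%%%%%*=::::::-==========================
%%%%%#%%%%%%%##+::::::::-=========================
%%%%%%%%%%#####=:::::::::-====++*+===============-
%%%%#%%%%%##*+=-:::::::..-====+##*+=====
[... 4541 characters left out ...]
%%%%%%%%##*=------------=+++++++++-----:::::::-===--:------=+
%%%%%%%%%%%%%%%%%##*+------------=+++++++++=------::::.:===---------=+
%%%%%%%%%%%%%%%%###*+--:---------=+++++++++=------::::::-==---------=+
%%%%%%%%%%%%%%%%%###+------------=+++++++=+==------::::::----:-----==+
%%%%%%%%%%%%%%%%%###+=-----------=++++======-------::::::-=-------==++
%%%%%%%%%%%%%%%%%%%#+=-----------======------------::::::-------===+++
%%%%%%%%%%%%%%#%%%%#*=--------------------===-----::-:::::----===+++++
%%%%%%%%%%%%#%%%%%##+=-------------=-===+++++=-----::::::--====+++++++
%%%%%%%%%%%%%%%%#%##*=---------==+++++***####*+---:-::::::===+++++++++
%%%%%%%%%%%%%%%%%###*=--===+++++**###%#%%%%%%#+---:::::::-==++++++++++
```

```bash
python3 -c "
from workcell import order
print(order.sign_off())"
```

```text
the job is handed in; nothing more can be done
None
```

I handed the job in at about 43 s: both wedges are in the wedge box and all three fids are point down in the caddy, fid0's final lean checked only by image code; the jig is standing and the mug and offcut look unmoved, though the wedge box seems to have been knocked slightly aside while staying upright.

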